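# Hang the hand stamp back on the crowded stamp rack

## Robot

A 6-joint arm with a two-finger parallel gripper is mounted at the origin on a cart in front of the work surface, level with it; the furniture and walls round the work are solid. World frame = base frame: x ahead of the robot, y to its left, z up, the work surface at z = 0. Lengths are in m, angles in rad, forces in N, time in s.
With the tool pointing down it reaches from about 0.375 to 0.9 m from the base axis. Payload 3.1 kg.
Tool frame: the origin (TCP) lies on the centre line of the jaws, within the pads' length; the fingertips stand ahead of it and the grasp point (between the pads) lies 3 mm ahead of it (robot.tip_reach is the z of the fingertips in the tool frame, in m); z points along the fingers, y is the line along which they close (so a half turn about z gives the same grasp; the last joint's range is limited). The gripper opens to 87 mm and grips with 3 to 60 N. Pads are 19 mm wide; open, the fingers measure 117 mm over their backs; the gripper's body (75 mm by 190 mm) begins 51 mm behind the grasp point.
Start: joints at [-1.349, 0.527, 1.433, -0, 1.181, -0.178], TCP at [0.244, -0.575, 0.245] pointing down, gripper open.
Joint ranges: [-3.08, 3.08], [-0.75, 2.2], [0.22, 2.44], [-1.43, 4.57], [0, 2.65], [-2.85, 2.85]. Speed limits (rad/s): [2.79, 2.79, 3.14, 3.14, 3.14, 3.14].

## Interface

Orientations are given as a unit quaternion [x, y, z, w].
In Python, from rig import sensors, eyes, ticket, robot gives the robot as it stands.
- The arm moves only by the tool drive_tool, never from a script. Its argument "deltas" is a list that holds one entry, the list of rows, each a list of 6 numbers: the shift along the tool's x, y, z in mm, then the turn, a rotation vector about the tool's x, y, z in rad. A call has 1 to 8 rows; each row shifts and turns the commanded pose from where the row before left it, along the tool's axes as they then stand; what a row does not reach is not made up. A row lasts 1/12 s, in which the tool goes at most 41.7 mm and 7.16 degrees, less where a joint would pass 70% of its speed; a pose out of reach is approached as far as the arm can. A call is refused whole if a number of a shift passes 41.7 or a number of a turn 0.125, either way. A call with a gripper value outside its range is refused whole. "gripper" is the opening in per cent of the stroke, from 0 (shut) to 100 (fully open), set as the call begins (left out, the last holds). The fingers move at their own pace and stop on an object; "squeeze" is the grip in N (left out, the last holds). Time passes only in rows, so rows that do not move let the fingers close. It gives the time, the measured TCP pose, the force, the opening and the grip force at its end, in the units of the state.
- sensors.get_obs(): the state, without advancing time (a new reading comes with each control period).
- eyes.camera(name): name is "scene" or "top" or "wrist"; returns a dict with "img" (400x640x3 uint8, red, green, blue), "fov_y" (degrees; the focal length in pixels is half the picture's height over the tangent of half this angle, whatever the lens; pixels are square), "cx", "cy" (the principal point, pixels), "xyz" and "attitude" of the camera in the world; the wrist camera has in their place "hand_eye" (4x4, takes a point from camera to tool coordinates, whose origin is the TCP and whose axes are the flange's). Camera axes: x right, y up, looking along -z (the intrinsics and any distortion apply to the point x, -y, -z); pixel columns grow to the right and rows downward; lengths in m; the calibration is good to about 2 mm. A picture is of the moment at which its call begins: read the wrist's pose just before it. There is no depth.
- ticket.hand_in(): hands the job in; it is judged then, once.
The state is a dict: "time": time; "q": joint angles; "joint_velocities": joint speeds; "joint_torque": joint torques, N m; "position": TCP position; "tool_rot": TCP orientation; "ft_force": force on the tool from outside, world axes, zero at the start; "moment": the same for the moment, N m; "grip_width": finger opening in m; "grip_force": force on a finger pad.
Only numpy, scipy, OpenCV 4.12 (cv2) and the standard library are available. Lean on these libraries where they do the work, as an engineer would, in place of code of your own. Each camera call takes 0.05 s, during which the arm holds its last target. There are 200 camera calls.

## Task

Put the round-footed hand stamp away: take it from the desk and hang it by its neck on the empty fork hook of the stamp rack, between the stamps already hanging there. That hook was clamped by hand and is not exactly at its mark, neither sideways nor in depth, so feel for its opening with a light touch, slide the neck fully in and lower the collar onto its arms behind the upturned tips before letting go. Never force it, do not knock the hanging stamps, and leave the wide-footed stamp where it stands.

Things in the scene. Friction and masses are not known exactly. Their poses are not given: they have to be found in the camera images.
- round_stamp_grip (a point): Centre of the grip of the round-footed hand stamp to hang; z up along the stamp. Grip: upright cylinder 24 mm wide, 38 mm tall (19 mm above and below this point), under a 28 mm wide domed cap 14 mm tall. Below it a collar 28 mm wide, 5 mm thick, its underside 26 mm below this point; then a steel neck 11 mm wide, 40 mm long; then the foot
- round_stamp: The same stamp, 119 mm tall, about 130 g; origin at the centre of its sole (88 mm below the grip's centre), z up. Its round foot is 38 mm wide and 22 mm tall. It starts upright on the desk
- stamp_rack: Stamp rack, fixed: board 125 x 270 x 14 mm, rail 55 mm behind a row of four flat steel fork hooks 54 mm apart that point to its front, each on a rod in a clamp block. Origin at the centre of the board's underside; x to the back, y along the row, z up. Behind the hooks nothing is higher than 112 mm above the desk
- hook_mark (a point): Nominal place of the empty hook, second from the +y end; axes as the rack's. A stamp hung on a hook exactly here has its axis here within 2 mm and the underside of its collar level with this point (top of the arms, 108 mm above the desk). The real hook is screwed tight up to 10 mm to either side along y and up to 8 mm nearer or farther along x (not measured); its height is exact. It does not give
- hook_mouth (a point): Nominal middle between the hook's upturned tips, 16 mm before hook_mark, same height, off like it. The hook is a level flat U open to the front (-x): two arms 8 mm wide, 4 mm thick, 13 mm free between; its web stops the neck 17 mm behind this point. The tips (3.5 mm thick) rise 8 mm above the arms: the collar must pass over them. A neck that misses the gap meets a tip with its axis 7 mm before this point
- wide_stamp_grip (a point): Same point of the wide-footed stamp (foot 46 x 66 mm, otherwise like the round one) that stands on the desk and stays there
- hung_a_grip (a point): Same point of a stamp hanging on one of the other three hooks (foot 50 mm deep, 36 mm wide along the row); grip and collar like the round stamp's
- hung_b_grip (a point): Same point of another hanging stamp (foot 34 x 34 mm)
- hung_c_grip (a point): Same point of another hanging stamp (round foot 32 mm wide)
Mind the look-alikes: they are no part of the job. What is shaped like the part that bears hung_b_grip but blue is not meant. Leave any blue look-alike of the part that bears wide_stamp_grip alone.

How it is judged:
On the way, in this order (a step that is already met when the one before it is completed fails the run):
1. the round stamp is lifted clear of the desk in the fingers (height (world z) of round_stamp above 0.025 m and contact force between round_stamp and the fingers above 0.5 N), for 0.1 s.
2. still held, its collar is lowered behind the upturned tips onto the arms of the empty hook (z of round_stamp_grip in the frame of hook_mark between 0.023 and 0.03 m and x of round_stamp_grip in the frame of hook_mark between -0.012 and 0.012 m and y of round_stamp_grip in the frame of hook_mark between -0.015 and 0.015 m and contact force between round_stamp and the fingers above 0.5 N), for 0.1 s.
At the end, for the whole second after the job is handed in: The round stamp hangs at rest, upright within 0.1 rad, on the empty hook: collar on the arms within 2 mm, axis within 12 mm in x and 15 mm in y of the mark, carried by the rack. The other three still hang seated (3 mm); the wide stamp still stands (z of round_stamp_grip in the frame of hook_mark between 0.023 and 0.028 m and x of round_stamp_grip in the frame of hook_mark between -0.012 and 0.012 m and y of round_stamp_grip in the frame of hook_mark between -0.015 and 0.015 m and angle between each of round_stamp, wide_stamp_grip's own z axis and vertical below 0.1 rad and contact force between round_stamp and stamp_rack above 0.3 N and linear speed of round_stamp below 0.03 m/s and z of hung_a_grip in the frame of hook_mark between 0.023 and 0.029 m and z of hung_b_grip in the frame of hook_mark between 0.023 and 0.029 m and z of hung_c_grip in the frame of hook_mark between 0.023 and 0.029 m); the robot touches nothing.
It fails at once if the round stamp is forced against the rack with more than 25 N (contact force between round_stamp and stamp_rack above 25 N).
It fails at once if a hanging stamp is knocked: its grip moves more than 10 mm or it tilts more than 0.2 rad (distance of any of hung_a_grip, hung_b_grip, hung_c_grip from where it was at the start of the episode above 0.01 m or angle between any of hung_a_grip, hung_b_grip, hung_c_grip's own z axis and vertical above 0.2 rad).
It fails at once if the wide stamp is moved more than 15 mm (distance of wide_stamp_grip from where it was at the start of the episode above 0.015 m).
It also fails if it takes over 64 s, if anything falls off the work surface, if the arm or the gripper's body presses on something with over 40 N, if the wrist force passes 120 N, or if a joint passes its speed limit or range.

## Working session

There is one attempt and no reset: what is moved stays moved. The work goes in short steps, Python scripts to look and compute and a tool call to move; the robot and the scene stay as the last step left them, time stands still between calls to the robot, and variables do not carry over. Pictures are saved under pics/ and viewed, at most 10 in all, crops included, and the job is handed in when it is done.

Besides the shell and the picture viewer there is one more tool, called after "Emit:" as name(argument=value, ...) on one line, values as JSON. drive_tool: Moves the arm, as the interface text tells. Its arguments: {"type":"object","properties":{"deltas":{"type":"array"},"gripper":{"type":"number"},"squeeze":{"type":"number"}},"required":["deltas"]}

```bash
ls; mkdir -p pics
cat > h.py <<'E'
import numpy as np, cv2
from rig import sensors, eyes, ticket, robot
from scipy.spatial.transform import Rotation as R
E
python3 - <<'E'
from h import *
o=sensors.get_obs(); print(o); print([a for a in dir(robot) if a[0]!='_'], robot.tip_reach)
for n in ("scene","top","wrist"):
    c=eyes.camera(n); cv2.imwrite(f"pics/{n}0.png",c["img"][:,:,::-1])
    print(n,{k:v for k,v in c.items() if k!="img"})
a=cv2.imread("pics/scene0.png");b=cv2.imread("pics/top0.png")
E
```

```text
pics
{'time': 0.0, 'q': array([-1.34850536e+00,  5.28456107e-01,  1.43392760e+00,  8.60174905e-06,
        1.18140939e+00, -1.78501873e-01]), 'joint_velocities': array([-2.88270485e-04, -2.49503008e-04,  9.89231936e-05,  9.28682986e-04,
        7.46476778e-04,  1.24593066e-03]), 'joint_torque': array([ 5.49738033e-04, -4.40037739e+01, -1.76595926e+01,  6.31685229e-02,
        5.83210762e-02, -1.90201004e-04]), 'position': array([ 0.24371343, -0.57476112,  0.24356973]), 'tool_rot': array([ 9.79987477e-01,  1.99056107e-01, -2.01106846e-05, -1.10004158e-03]), 'ft_force': array([-0.60978616, -0.39665509, -0.588471  ]), 'moment': array([ 0.0155911 ,  0.02554027, -0.01481079]), 'grip_force': 0.0, 'grip_width': 0.08688366501503922}
['Unreachable', 'tip_reach'] 0.022
scene {'fov_y': 56.723435971161976, 'cx': 317.09373443806345, 'cy': 198.15970650455063, 'xyz': array([0.03158931, 0.52125817, 0.68800273]), 'attitude': array([-0.15795498,  0.38416457,  0.84050162, -0.34788624])}
top {'fov_y': 51.90862771526146, 'cx': 320.2181077228755, 'cy': 199.9976989696956, 'xyz': array([0.41010703, 0.0093917 , 0.96860239]), 'attitude': array([-0.04570885,  0.04844409,  0.70832264, -0.70273958])}
wrist {'fov_y': 70.19179655751334, 'cx': 321.4775572142744, 'cy': 204.53021522269063, 'hand_eye': array([[ 2.96467666e-04,  9.68791566e-01,  2.47876610e-01,
         6.71173316e-02],
       [ 9.99999912e-01, -3.60968368e-04,  2.14766011e-04,
        -7.76226661e-04],
       [ 2.97539115e-04,  2.47876524e-01, -9.68791588e-01,
        -1.39921187e-01],
       [ 0.00000000e+00,  0.00000000e+00,  0.00000000e+00,
         1.00000000e+00]])}
```

View pics/scene0.png

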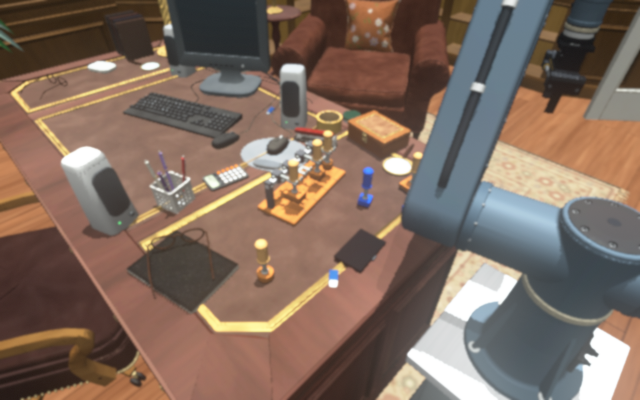

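View pics/top0.png

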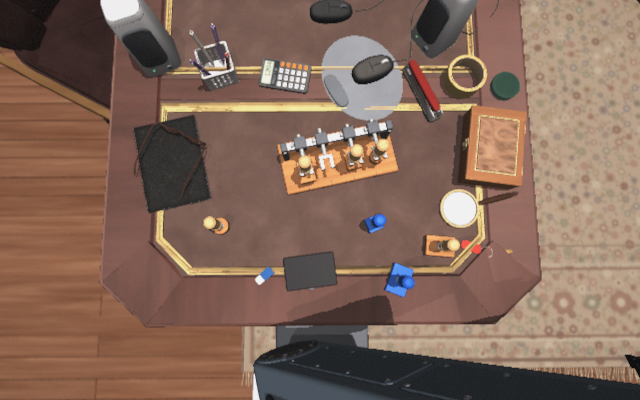

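Top view: candidates are the orange round-footed stamp at (214,225), the orange rectangular-footed (wide) one at (441,246), and two blue look-alikes at (375,222) and (401,280). The round foot at (214,225) fits. The empty fork is at about (326,160), second from the left. I'll confirm this in enlarged crops.

Run:
```python
from h import *
b=cv2.imread("pics/top0.png");s=cv2.imread("pics/scene0.png")
f=lambda im,x,y,w,h,k:cv2.resize(im[y:y+h,x:x+w],None,fx=k,fy=k,interpolation=cv2.INTER_CUBIC)
A=f(b,270,115,133,83,6)   #798x498
A=A[:, :]
cv2.imwrite("pics/c1.png",A)
B=np.hstack([f(b,190,205,50,50,8),f(s,240,235,50,50,8)])
cv2.imwrite("pics/c2.png",B)
```

```text
(no output)
```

View pics/c1.png

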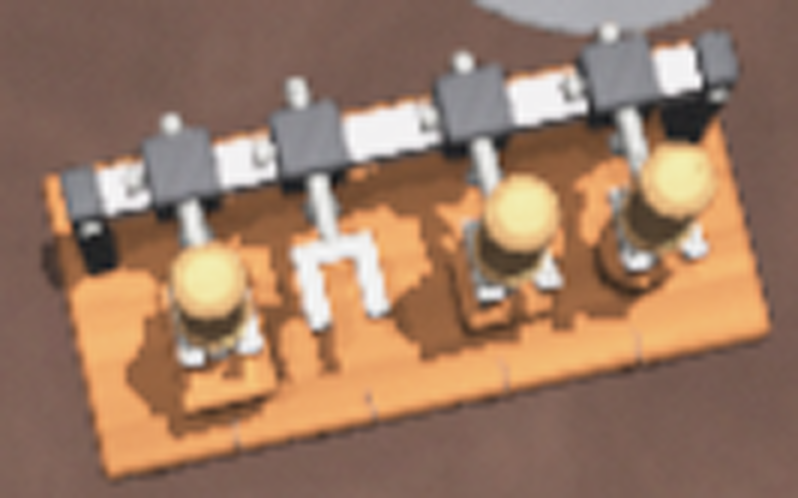

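View pics/c2.png

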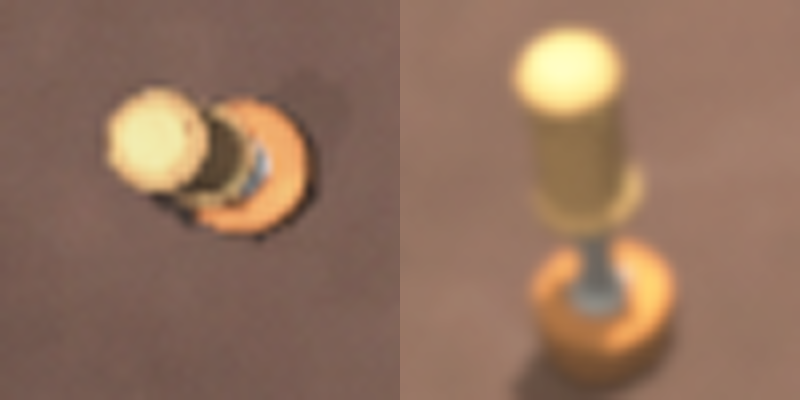

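Crop 1 shows the empty fork: left tip (317,322), right tip (378,308), web (340,245). Tick marks are along the board's front edge at (237,437), (370,405), (505,375) and (638,345). Crop 2 confirms the round orange foot, with the cap at (157,140) on the left and (168,72) on the right.

```bash
cat >> h.py <<'E'
CAM={"scene":(56.723435971161976,317.09373,198.1597,[0.03158931,0.52125817,0.68800273],[-0.15795498,0.38416457,0.84050162,-0.34788624]),
"top":(51.90862771526146,320.2181,199.9977,[0.41010703,0.0093917,0.96860239],[-0.04570885,0.04844409,0.70832264,-0.70273958])}
def ray(px,fov,cx,cy,Rm):
    f=200/np.tan(np.radians(fov)/2)
    return Rm@np.array([(px[0]-cx)/f,-(px[1]-cy)/f,-1])
def pt(cam,px,z):
    fov,cx,cy,p,q=CAM[cam]; d=ray(px,fov,cx,cy,R.from_quat(q).as_matrix()); p=np.array(p)
    return p+d*(z-p[2])/d[2]
def wcam(name):
    o=sensors.get_obs(); c=eyes.camera("wrist"); cv2.imwrite(f"pics/{name}.png",c["img"][:,:,::-1])
    T=np.eye(4);T[:3,:3]=R.from_quat(o["tool_rot"]).as_matrix();T[:3,3]=o["position"]
    M=T@c["hand_eye"]; np.savez(f"pics/{name}.npz",M=M,fov=c["fov_y"],cx=c["cx"],cy=c["cy"]); return c["img"][:,:,::-1],M
def wpt(name,px,z):
    d=np.load(f"pics/{name}.npz");M=d["M"];r=ray(px,float(d["fov"]),float(d["cx"]),float(d["cy"]),M[:3,:3])
    return M[:3,3]+r*(z-M[2,3])/r[2]
def wproj(name,P):
    d=np.load(f"pics/{name}.npz");M=d["M"];q=M[:3,:3].T@(np.array(P)-M[:3,3]);f=200/np.tan(np.radians(float(d["fov"]))/2)
    return float(d["cx"])+f*q[0]/-q[2], float(d["cy"])-f*q[1]/-q[2]
E
python3 - <<'E'
from h import *
np.set_printoptions(precision=4,suppress=True)
c=lambda u,v:(270+u/6-.4,115+v/6-.4)
for n,p,z in [("FL",(108,475),.014),("FR",(770,335),.014),("tickA",(237,437),.014),("t2",(370,405),.014),("t3",(505,375),.014),("t4",(638,345),.014),("tipL",(317,322),.116),("tipR",(378,308),.116),("web",(340,245),.108),
 ("capA",(210,283),.139),("capB",(520,213),.139),("capC",(678,178),.139)]: 
    if n[:3]=="cap": z=.108+.026+.019+.012
    print(n,pt("top",c(*p),z))
print(pt("top",(209.2,222.1),.117),pt("top",(220.6,225.8),.015),pt("scene",(260.6,243.6),.117),pt("scene",(240+200/8,235+295/8),.022))
E
```

```text
FL [0.5534 0.0816 0.014 ]
FR [ 0.6073 -0.1795  0.014 ]
tickA [0.5681 0.0311 0.014 ]
t2 [ 0.5804 -0.0212  0.014 ]
t3 [ 0.592  -0.0745  0.014 ]
t4 [ 0.6037 -0.1272  0.014 ]
tipL [0.5921 0.0004 0.116 ]
tipR [ 0.5969 -0.0212  0.116 ]
web [ 0.6218 -0.0082  0.108 ]
capA [0.5951 0.0364 0.165 ]
capB [ 0.6183 -0.0673  0.165 ]
capC [ 0.6299 -0.1205  0.165 ]
[0.4798 0.2363 0.117 ] [0.4793 0.2368 0.015 ] [0.4774 0.2377 0.117 ] [0.4782 0.2364 0.022 ]
```

Emit:
drive_tool(deltas=[[[0, 0, 0, 0, 0, -0.12], [0, 0, 0, 0, 0, -0.12], [0, 0, 0, 0, 0, -0.12], [0, 0, 0, 0, 0, -0.12], [0, 0, 0, 0, 0, -0.12], [0, 0, 0, 0, 0, -0.12], [0, 0, 0, 0, 0, -0.12], [0, 0, 0, 0, 0, -0.12]]], gripper=100)

```text
time: 0.82
position: [0.2438, -0.5751, 0.2441]
tool_rot: [0.775, 0.631, 0.0, -0.0]
ft_force: [-0.6, 0.2, 0.6]
grip_width: 0.0869
grip_force: 0.0
```

Emit:
drive_tool(deltas=[[[0, 0, 0, 0, 0, -0.12], [0, 0, 0, 0, 0, -0.12], [0, 0, 0, 0, 0, -0.12], [0, 0, 0, 0, 0, -0.065], [0, 20, 0, 0, 0, 0], [0, 30, 0, 0, 0, 0], [0, 30, 0, 0, 0, 0], [0, 20, 0, 0, 0, 0]]])

```text
time: 1.48
position: [0.3436, -0.5532, 0.2442]
tool_rot: [0.627, 0.779, 0.001, 0.0]
ft_force: [-0.1, 0.1, 0.2]
grip_width: 0.0871
grip_force: 0.0
```

Emit:
drive_tool(deltas=[[[30, 23, 0, 0, 0, 0], [30, 23, 0, 0, 0, 0], [30, 23, 0, 0, 0, 0], [30, 23, 0, 0, 0, 0], [30, 23, 0, 0, 0, 0], [30, 23, 0, 0, 0, 0], [30, 23, 0, 0, 0, 0], [30, 23, 0, 0, 0, 0]]])

```text
time: 2.15
position: [0.4704, -0.2785, 0.2444]
tool_rot: [0.627, 0.779, 0.0, -0.0]
ft_force: [1.0, 0.2, 0.2]
grip_width: 0.0871
grip_force: 0.0
```

Emit:
drive_tool(deltas=[[[30, 23, 0, 0, 0, 0], [30, 23, 0, 0, 0, 0], [30, 23, 0, 0, 0, 0], [30, 23, 0, 0, 0, 0], [30, 23, 0, 0, 0, 0], [30, 23, 0, 0, 0, 0], [30, 23, 0, 0, 0, 0], [30, 23, 0, 0, 0, 0]]])

```text
time: 2.82
position: [0.599, -0.0047, 0.2443]
tool_rot: [0.627, 0.779, -0.0, -0.0]
ft_force: [0.3, -0.5, -0.8]
grip_width: 0.0872
grip_force: 0.0
```

Emit:
drive_tool(deltas=[[[0, 0, 0, 0, 0, 0], [0, 0, 0, 0, 0, 0]]])

```text
time: 2.98
position: [0.5989, -0.0045, 0.2441]
tool_rot: [0.625, 0.78, -0.0, -0.0]
ft_force: [0.1, -0.1, -0.5]
grip_width: 0.087
grip_force: 0.0
```

Run:
```python
from h import *
im,M=wcam("w1")
u,v=wproj("w1",(.60,-.01,.112)); print(u,v,M)
x0=int(u)-80;y0=int(v)-75
cv2.imwrite("pics/w1c.png",cv2.resize(im[y0:y0+120,x0:x0+160],None,fx=5,fy=5,interpolation=cv2.INTER_CUBIC)); print(x0,y0)
```

```text
321.8649152374913 208.6241784317849 [[ 0.97598559 -0.2114175  -0.05248588  0.58398079]
 [ 0.21783063  0.94567106  0.24136294  0.06175413]
 [-0.00139397 -0.24699978  0.96901453  0.38402341]
 [ 0.          0.          0.          1.        ]]
241 133
```

View pics/w1c.png

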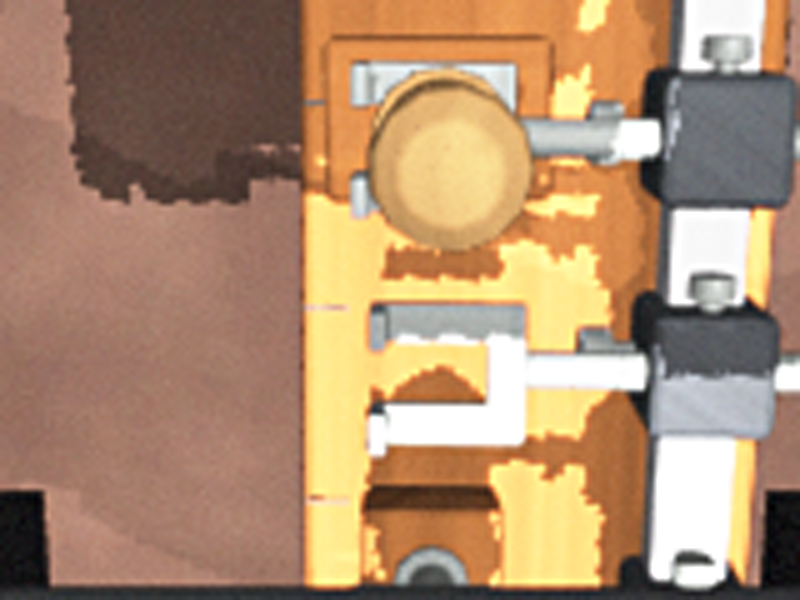

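The wrist crop shows the empty fork: tips at u≈371–388 (v 303–348 and 405–455), gap mid v≈374, web front face u≈488. The rack is square to the tool.

Run:
```python
from h import *
np.set_printoptions(precision=4,suppress=True)
g=lambda u,v,z:wpt("w1",(241+u/5-.4,133+v/5-.4),z)
ex=np.array([.9769,.2136,0]);ey=np.array([-.2136,.9769,0])
for n,u,v,z in [("edge top",302,20,.014),("edge bot",302,580,.014),("tipfront top U",371,325,.116),("tipfront L",371,430,.116),("gapmid front",400,373,.108),("gap top",430,341,.108),("gap bot",430,405,.108),("webface",488,373,.108),("capA",450,160,.165)]:
    p=g(u,v,z); print(n,p,(p@ex)*1e3,(p@ey)*1e3)
```

```text
edge top [0.5594 0.0505 0.014 ] 557.290159723117 -70.18420855082776
edge bot [ 0.5899 -0.0987  0.014 ] 555.2439414896521 -222.39166259683705
tipfront top U [0.5907 0.0003 0.116 ] 577.1243424721024 -125.8517152455523
tipfront L [ 0.5952 -0.0204  0.116 ] 577.0932471464986 -147.0503293211786
gapmid front [ 0.5987 -0.0099  0.108 ] 582.7328809070366 -137.53618712548004
gap top [ 0.6031 -0.0021  0.108 ] 588.6939776449578 -130.90454100718753
gap bot [ 0.606  -0.0151  0.108 ] 588.8105215912818 -144.18759876342122
webface [ 0.6159 -0.006   0.108 ] 600.3876761640079 -137.4532512847551
capA [0.5958 0.0396 0.165 ] 590.4750502807054 -88.61387493422737
```

Emit:
drive_tool(deltas=[[[32, -8, 0, 0, 0, 0], [33, -8, 0, 0, 0, 0], [33, -8, 0, 0, 0, 0], [33, -8, 0, 0, 0, 0], [33, -8, 0, 0, 0, 0], [33, -8, 0, 0, 0, 0], [32, -9, 0, 0, 0, 0], [32, -9, 0, 0, 0, 0]]])

```text
time: 3.7
position: [0.4778, 0.2336, 0.2446]
tool_rot: [0.628, 0.778, -0.0, 0.0]
ft_force: [-0.1, 0.6, -0.2]
grip_width: 0.0872
grip_force: 0.0
```

Emit:
drive_tool(deltas=[[[0, 0, 0, 0, 0, 0], [0, 0, 0, 0, 0, 0]]])

```text
time: 3.87
position: [0.4777, 0.234, 0.2446]
tool_rot: [0.627, 0.779, -0.0, 0.0]
ft_force: [0.3, -0.7, 0.3]
grip_width: 0.0867
grip_force: 0.0
```

Run:
```python
from h import *
im,M=wcam("w2")
u,v=wproj("w2",(.479,.2368,.115)); print(u,v,sensors.get_obs()["position"])
x0=int(u)-80;y0=int(v)-60
cv2.imwrite("pics/w2c.png",cv2.resize(im[y0:y0+120,x0:x0+160],None,fx=5,fy=5,interpolation=cv2.INTER_CUBIC)); print(x0,y0)
```

```text
323.93945684913433 201.22042134321637 [0.47862904 0.23320882 0.24462627]
243 141
```

View pics/w2c.png

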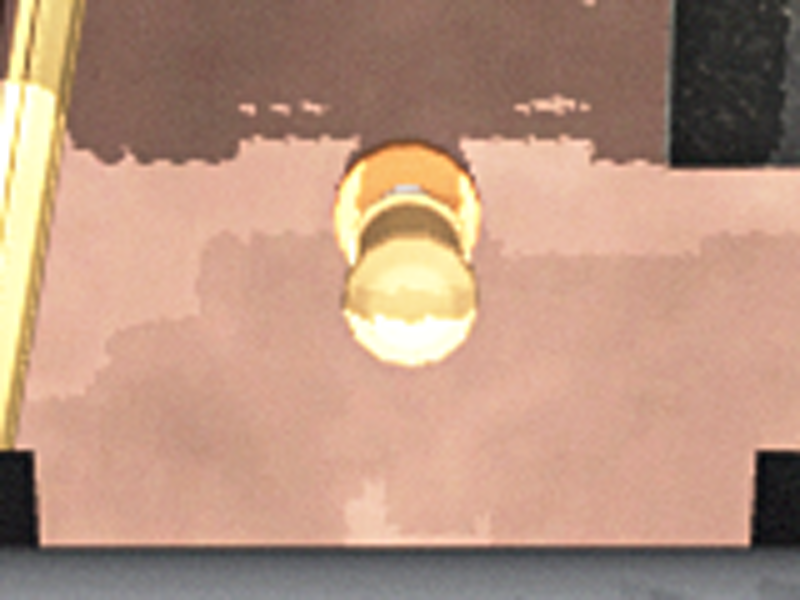

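Cap silhouette is centred at crop (411,300) and the foot at about (408,215).

Run:
```python
from h import *
np.set_printoptions(precision=4,suppress=True)
g=lambda u,v,z:wpt("w2",(243+u/5-.4,141+v/5-.4),z)
ex=np.array([.9769,.2136,0]);ey=np.array([-.2136,.9769,0])
pos=np.mean([sensors.get_obs()["position"]]+[[.4777,.234,.2446],[.4778,.2336,.2446]],0)
print("tcp",pos@ex*1e3,pos@ey*1e3)
for p in (g(411,300,.110),g(408,213,.018)): print(p,p@ex*1e3,p@ey*1e3)
```

```text
tcp 516.8978064359385 126.09672639032709
[0.48   0.2364 0.11  ] 519.4063106029215 128.4339371659938
[0.4799 0.2376 0.018 ] 519.5355007681757 129.60067682266603
```

Emit:
drive_tool(deltas=[[[3, 2.3, 15, 0, 0, 0], [0, 0, 25, 0, 0, 0], [0, 0, 30, 0, 0, 0], [0, 0, 25, 0, 0, 0], [0, 0, 20, 0, 0, 0], [0, 0, 20, 0, 0, 0], [0, 0, 15, 0, 0, 0], [0, 0, 0.5, 0, 0, 0]]])

```text
time: 4.58
position: [0.4795, 0.2349, 0.0912]
tool_rot: [0.628, 0.778, -0.002, -0.002]
ft_force: [-0.4, -0.0, 0.3]
grip_width: 0.0871
grip_force: 0.0
```

Emit:
drive_tool(deltas=[[[0, 0, 0, 0, 0, 0], [0, 0, 0, 0, 0, 0], [0, 0, 0, 0, 0, 0], [0, 0, 0, 0, 0, 0], [0, 0, 0, 0, 0, 0], [0, 0, 0, 0, 0, 0]]], gripper=0, squeeze=15)

```text
time: 5.08
position: [0.4805, 0.2378, 0.0948]
tool_rot: [0.627, 0.779, 0.001, 0.0]
ft_force: [0.4, 0.9, 0.4]
grip_width: 0.055
grip_force: 0.0
```

Emit:
drive_tool(deltas=[[[0, 0, 0, 0, 0, 0], [0, 0, 0, 0, 0, 0], [0, 0, 0, 0, 0, 0], [0, 0, 0, 0, 0, 0], [0, 0, 0, 0, 0, 0], [0, 0, 0, 0, 0, 0], [0, 0, 0, 0, 0, 0], [0, 0, 0, 0, 0, 0]]])

```text
time: 5.75
position: [0.48, 0.2377, 0.094]
tool_rot: [0.627, 0.779, -0.0, -0.0]
ft_force: [-0.1, -0.2, -1.0]
grip_width: 0.0256
grip_force: 14.9
```

Emit:
drive_tool(deltas=[[[0, 0, -5, 0, 0, 0], [0, 0, -15, 0, 0, 0], [0, 0, -20, 0, 0, 0], [0, 0, -15, 0, 0, 0], [0, 0, -5, 0, 0, 0], [0, 0, 0, 0, 0, 0], [0, 0, 0, 0, 0, 0]]], squeeze=20)

```text
time: 6.33
position: [0.4798, 0.2376, 0.1539]
tool_rot: [0.627, 0.779, -0.0, -0.0]
ft_force: [-0.3, -0.2, -1.8]
grip_width: 0.0253
grip_force: 19.7
```

Emit:
drive_tool(deltas=[[[-15, 0, 0, 0, 0, 0], [-25, 0, 0, 0, 0, 0], [-30, 0, 0, 0, 0, 0], [-30, 0, 0, 0, 0, 0], [-30, 0, 0, 0, 0, 0], [-30, 0, 0, 0, 0, 0], [-30, 0, 0, 0, 0, 0], [-30, 0, 0, 0, 0, 0]]])

```text
time: 7.0
position: [0.5262, 0.0215, 0.1527]
tool_rot: [0.627, 0.779, -0.001, -0.001]
ft_force: [-0.1, -0.5, -1.0]
grip_width: 0.0254
grip_force: 19.7
```

Emit:
drive_tool(deltas=[[[-25, 0, 0, 0, 0, 0], [-15, 0, 0, 0, 0, 0], [-6, 0, 0, 0, 0, 0], [0, 0, 0, 0, 0, 0], [0, 0, 0, 0, 0, 0], [0, 0, 0, 0, 0, 0]]])

```text
time: 7.5
position: [0.5359, -0.0209, 0.1534]
tool_rot: [0.627, 0.779, -0.0, -0.001]
ft_force: [0.2, -0.7, -1.3]
grip_width: 0.025
grip_force: 19.7
```

```bash
cat >> h.py <<'E'
ex=np.array([.9769,.2136,0]);ey=np.array([-.2136,.9769,0])
def st():
    o=sensors.get_obs();p=o["position"];print("t%.2f ex %.1f ey %.1f z %.1f yaw %.4f F"%(o["time"],p@ex*1e3,p@ey*1e3,p[2]*1e3,2*np.arctan2(o["tool_rot"][1],o["tool_rot"][0])),np.round([o["ft_force"]@ex,o["ft_force"]@ey,o["ft_force"][2]],2),o["grip_width"],o["grip_force"])
E
python3 - <<'E'
from h import *
st()
im,M=wcam("w3"); st()
cv2.imwrite("pics/w3c.png",cv2.resize(im[100:350,200:500],(798,598),interpolation=cv2.INTER_CUBIC))
E
```

```text
t7.50 ex 519.1 ey -134.9 z 153.4 yaw 1.7867 F [ 0.04 -0.75 -1.35] 0.024982271566089127 19.680399967037374
t7.55 ex 519.3 ey -134.9 z 153.7 yaw 1.7873 F [ 0.64 -0.25 -1.11] 0.02546628728455299 19.68071922281524
```

View pics/w3c.png

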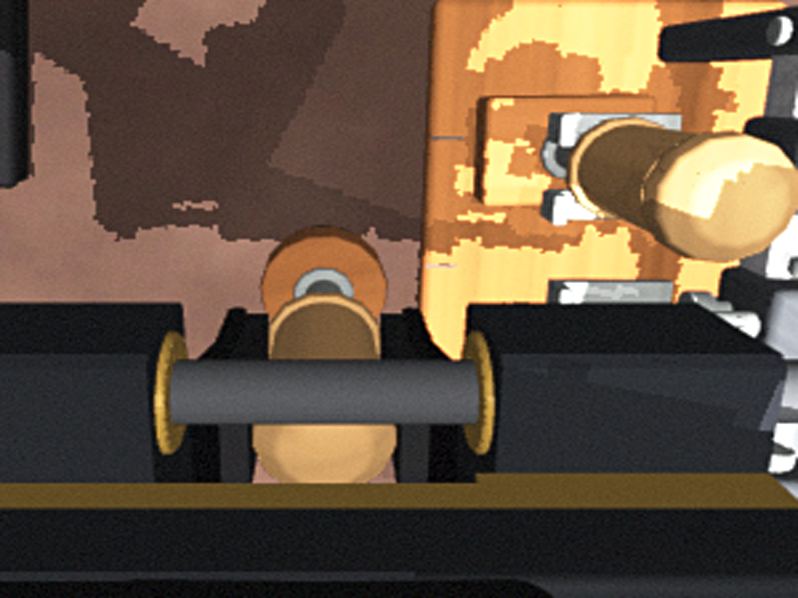

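The stamp is held upright. The foot outline spans u 262–386 with its far rim at v≈228, the collar's far edge is at v≈295, and the hook arm (upper) spans u 552–672 at v≈290.

Run:
```python
from h import *
g=lambda u,v,z:wpt("w3",(200+u/2.66-.3,100+v/2.392-.3),z)
for n,u,v,z in [("sole rim",324,227,.0597),("foot top rim",324,241,.0817),("collar far low",324,296,.1217),("collar far top",324,296,.1267),("footL",262,280,.075),("footR",386,280,.075),("tipU",556,283,.116)]:
    p=g(u,v,z);print(n,p@ex*1e3,p@ey*1e3)
```

```text
sole rim 518.531833327219 -117.79467485071243
foot top rim 518.5857353424957 -117.60515223793698
collar far low 518.6894059843227 -123.04008901057277
collar far top 518.7001032863518 -121.41301416661932
footL 499.920467783077 -132.65025545641882
footR 537.2393702067811 -132.58600712075415
tipU 575.4098765534145 -121.08387693898734
```

Emit:
drive_tool(deltas=[[[0, 8, 0, 0, 0, 0], [0, 12, 0, 0, 0, 0], [0, 12, 0, 0, 0, 0], [0, 8, 0, 0, 0, 0], [0, 4, 0, 0, 0, 0], [0, 2, 0, 0, 0, 0], [0, 0, 0, 0, 0, 0], [0, 0, 0, 0, 0, 0]]])

```text
time: 8.22
position: [0.5812, -0.0121, 0.1539]
tool_rot: [0.627, 0.779, -0.0, -0.001]
ft_force: [0.5, -0.7, -1.8]
grip_width: 0.0251
grip_force: 19.7
```

Emit:
drive_tool(deltas=[[[0, 1, 0, 0, 0, 0], [0, 1, 0, 0, 0, 0], [0, 1, 0, 0, 0, 0], [0, 1, 0, 0, 0, 0], [0, 0, 0, 0, 0, 0]]])

```text
time: 8.63
position: [0.586, -0.0116, 0.1541]
tool_rot: [0.627, 0.779, 0.0, 0.0]
ft_force: [-0.5, -1.0, -1.8]
grip_width: 0.0254
grip_force: 19.7
```

Emit:
drive_tool(deltas=[[[0, 1, 0, 0, 0, 0], [0, 1, 0, 0, 0, 0], [0, 0, 0, 0, 0, 0]]])

```text
time: 8.88
position: [0.5879, -0.0111, 0.1541]
tool_rot: [0.627, 0.779, 0.0, 0.0]
ft_force: [0.8, -0.3, -1.7]
grip_width: 0.0252
grip_force: 19.7
```

```bash
python3 -c "
from h import *
st()"
```

```text
t8.88 ex 572.0 ey -136.4 z 154.1 yaw 1.7858 F [ 0.74 -0.45 -1.7 ] 0.02516715506822682 19.680491765466286
```

Emit:
drive_tool(deltas=[[[0, 1, 0, 0, 0, 0], [0, 1, 0, 0, 0, 0], [0, 0, 0, 0, 0, 0]]])

```text
time: 9.13
position: [0.5899, -0.0106, 0.1541]
tool_rot: [0.627, 0.779, 0.0, 0.0]
ft_force: [-0.4, 0.0, -1.7]
grip_width: 0.0253
grip_force: 19.7
```

Emit:
drive_tool(deltas=[[[0, 1, 0, 0, 0, 0], [0, 1, 0, 0, 0, 0], [0, 0, 0, 0, 0, 0]]])

```text
time: 9.38
position: [0.5918, -0.0102, 0.1541]
tool_rot: [0.627, 0.779, 0.0, 0.0]
ft_force: [-0.1, -0.5, -2.5]
grip_width: 0.025
grip_force: 19.7
```

```bash
python3 -c "
from h import *
st()"
```

```text
t9.38 ex 576.0 ey -136.4 z 154.1 yaw 1.7858 F [-0.21 -0.42 -2.49] 0.025021036352856997 19.680556737002917
```

Emit:
drive_tool(deltas=[[[0, 1, 0, 0, 0, 0], [0, 1, 0, 0, 0, 0], [0, 0, 0, 0, 0, 0]]])

```text
time: 9.63
position: [0.5938, -0.0098, 0.1541]
tool_rot: [0.627, 0.779, 0.0, 0.0]
ft_force: [0.8, -0.3, -1.6]
grip_width: 0.0255
grip_force: 19.7
```

Emit:
drive_tool(deltas=[[[0, 1, 0, 0, 0, 0], [0, 1, 0, 0, 0, 0], [0, 0, 0, 0, 0, 0]]])

```text
time: 9.88
position: [0.5958, -0.0094, 0.1541]
tool_rot: [0.627, 0.779, 0.0, 0.0]
ft_force: [0.5, 0.2, -1.2]
grip_width: 0.0251
grip_force: 19.7
```

Emit:
drive_tool(deltas=[[[0, 1, 0, 0, 0, 0], [0, 1, 0, 0, 0, 0], [0, 0, 0, 0, 0, 0]]])

```text
time: 10.13
position: [0.5978, -0.0089, 0.1541]
tool_rot: [0.627, 0.779, 0.0, 0.0]
ft_force: [-0.3, -0.0, -0.8]
grip_width: 0.025
grip_force: 19.7
```

```bash
python3 -c "
from h import *
st()"
```

```text
t10.13 ex 582.0 ey -136.4 z 154.1 yaw 1.7858 F [-0.31  0.03 -0.84] 0.02503380146192064 19.680686224310193
```

Emit:
drive_tool(deltas=[[[0, 1, 0, 0, 0, 0], [0, 1, 0, 0, 0, 0], [0, 1, 0, 0, 0, 0], [0, 1, 0, 0, 0, 0], [0, 0, 0, 0, 0, 0]]])

```text
time: 10.55
position: [0.6017, -0.0081, 0.1541]
tool_rot: [0.627, 0.779, 0.0, 0.0]
ft_force: [1.3, 0.2, -1.1]
grip_width: 0.0252
grip_force: 19.7
```

Emit:
drive_tool(deltas=[[[0, 1, 0, 0, 0, 0], [0, 1, 0, 0, 0, 0], [0, 1, 0, 0, 0, 0], [0, 1, 0, 0, 0, 0], [0, 0, 0, 0, 0, 0]]])

```text
time: 10.97
position: [0.6056, -0.0072, 0.1541]
tool_rot: [0.627, 0.779, 0.0, 0.0]
ft_force: [-0.1, 0.0, -1.5]
grip_width: 0.0254
grip_force: 19.7
```

Emit:
drive_tool(deltas=[[[0, 1, 0, 0, 0, 0], [0, 1, 0, 0, 0, 0], [0, 0, 0, 0, 0, 0]]])

```text
time: 11.22
position: [0.6075, -0.0068, 0.1541]
tool_rot: [0.627, 0.779, 0.0, 0.0]
ft_force: [-0.7, -1.0, -2.6]
grip_width: 0.0254
grip_force: 19.7
```

```bash
python3 -c "
from h import *
st()"
```

```text
t11.22 ex 592.0 ey -136.4 z 154.1 yaw 1.7858 F [-0.86 -0.87 -2.59] 0.025367094390249364 19.68066236731829
```

Now 1 mm at a time until the web is felt.

Emit:
drive_tool(deltas=[[[0, 1, 0, 0, 0, 0], [0, 0, 0, 0, 0, 0], [0, 0, 0, 0, 0, 0]]])

```text
time: 11.47
position: [0.6083, -0.0066, 0.1541]
tool_rot: [0.627, 0.779, 0.0, 0.0]
ft_force: [0.3, -1.1, -1.1]
grip_width: 0.0254
grip_force: 19.7
```

Emit:
drive_tool(deltas=[[[0, 1, 0, 0, 0, 0], [0, 0, 0, 0, 0, 0], [0, 0, 0, 0, 0, 0]]])

```text
time: 11.72
position: [0.6093, -0.0064, 0.1541]
tool_rot: [0.627, 0.779, 0.0, 0.0]
ft_force: [-0.8, -0.5, -1.1]
grip_width: 0.0256
grip_force: 19.7
```

Emit:
drive_tool(deltas=[[[0, 0.7, 0, 0, 0, 0], [0, 0, 0, 0, 0, 0], [0, 0, 0, 0, 0, 0]]])

```text
time: 11.97
position: [0.6099, -0.0062, 0.154]
tool_rot: [0.627, 0.779, 0.0, 0.0]
ft_force: [-0.0, 0.3, -0.4]
grip_width: 0.0255
grip_force: 19.7
```

```bash
python3 -c "
from h import *
st()"
```

```text
t11.97 ex 594.5 ey -136.4 z 154.0 yaw 1.7858 F [ 0.04  0.25 -0.45] 0.02546814740112435 19.680665041669272
```

Emit:
drive_tool(deltas=[[[0, 0.7, 0, 0, 0, 0], [0, 0, 0, 0, 0, 0], [0, 0, 0, 0, 0, 0]]])

```text
time: 12.22
position: [0.6106, -0.0061, 0.1541]
tool_rot: [0.627, 0.779, 0.0, 0.0]
ft_force: [-0.3, 0.4, -2.0]
grip_width: 0.025
grip_force: 19.7
```

Emit:
drive_tool(deltas=[[[0, 0.7, 0, 0, 0, 0], [0, 0, 0, 0, 0, 0], [0, 0, 0, 0, 0, 0]]])

```text
time: 12.47
position: [0.6112, -0.0059, 0.154]
tool_rot: [0.627, 0.779, -0.0, -0.0]
ft_force: [-0.4, -0.2, -1.5]
grip_width: 0.0253
grip_force: 19.7
```

```bash
python3 -c "
from h import *
st()"
```

```text
t12.47 ex 595.8 ey -136.4 z 154.0 yaw 1.7858 F [-0.42 -0.15 -1.46] 0.02534540985711151 19.68665027365205
```

Emit:
drive_tool(deltas=[[[0, 0.7, 0, 0, 0, 0], [0, 0, 0, 0, 0, 0], [0, 0, 0, 0, 0, 0]]])

```text
time: 12.72
position: [0.6116, -0.0058, 0.154]
tool_rot: [0.627, 0.779, -0.0, -0.0]
ft_force: [-0.6, -0.4, -1.2]
grip_width: 0.0257
grip_force: 19.7
```

```bash
python3 -c "
from h import *
st()"
```

```text
t12.72 ex 596.2 ey -136.3 z 154.0 yaw 1.7860 F [-0.63 -0.29 -1.16] 0.02566549943542332 19.736111420615998
```

Emit:
drive_tool(deltas=[[[0, 0.7, 0, 0, 0, 0], [0, 0, 0, 0, 0, 0], [0, 0, 0, 0, 0, 0]]])

```text
time: 12.97
position: [0.6121, -0.0057, 0.154]
tool_rot: [0.627, 0.779, -0.0, -0.001]
ft_force: [-2.3, -0.3, -0.6]
grip_width: 0.0256
grip_force: 19.8
```

```bash
python3 -c "
from h import *
st()"
```

```text
t12.97 ex 596.7 ey -136.3 z 154.0 yaw 1.7859 F [-2.28  0.15 -0.56] 0.02557613076074819 19.82368107572256
```

Emit:
drive_tool(deltas=[[[0, -1.5, 0, 0, 0, 0], [0, 0, 2, 0, 0, 0], [0, 0, 2, 0, 0, 0], [0, 0, 0, 0, 0, 0], [0, 0, 0, 0, 0, 0]]])

```text
time: 13.38
position: [0.6113, -0.0059, 0.1498]
tool_rot: [0.627, 0.779, 0.0, 0.0]
ft_force: [-0.9, 0.2, -1.4]
grip_width: 0.0253
grip_force: 19.7
```

Emit:
drive_tool(deltas=[[[0, 0, 1, 0, 0, 0], [0, 0, 1, 0, 0, 0], [0, 0, 0, 0, 0, 0]]])

```text
time: 13.63
position: [0.6112, -0.0059, 0.1479]
tool_rot: [0.627, 0.779, 0.0, 0.0]
ft_force: [-0.8, -0.6, -2.2]
grip_width: 0.0252
grip_force: 19.7
```

Emit:
drive_tool(deltas=[[[0, 0, 1, 0, 0, 0], [0, 0, 1, 0, 0, 0], [0, 0, 0, 0, 0, 0]]])

```text
time: 13.88
position: [0.6112, -0.006, 0.1459]
tool_rot: [0.627, 0.779, 0.0, -0.0]
ft_force: [-0.5, 0.8, -1.6]
grip_width: 0.0253
grip_force: 19.7
```

```bash
python3 -c "
from h import *
st()"
```

```text
t13.88 ex 595.8 ey -136.4 z 145.9 yaw 1.7857 F [-0.31  0.88 -1.57] 0.025252040312123823 19.67588231593254
```

Emit:
drive_tool(deltas=[[[0, 0, 1, 0, 0, 0], [0, 0, 1, 0, 0, 0], [0, 0, 0, 0, 0, 0]]])

```text
time: 14.13
position: [0.6112, -0.006, 0.1439]
tool_rot: [0.627, 0.779, 0.0, 0.0]
ft_force: [0.3, 0.1, -1.8]
grip_width: 0.0257
grip_force: 19.7
```

Emit:
drive_tool(deltas=[[[0, 0, 1, 0, 0, 0], [0, 0, 1, 0, 0, 0], [0, 0, 0, 0, 0, 0]]])

```text
time: 14.38
position: [0.6111, -0.0059, 0.1418]
tool_rot: [0.627, 0.779, 0.0, -0.0]
ft_force: [0.7, -0.5, -1.9]
grip_width: 0.0251
grip_force: 19.7
```

Emit:
drive_tool(deltas=[[[0, 0, 1, 0, 0, 0], [0, 0, 0, 0, 0, 0], [0, 0, 0, 0, 0, 0]]])

```text
time: 14.63
position: [0.6111, -0.006, 0.141]
tool_rot: [0.627, 0.779, 0.0, -0.0]
ft_force: [1.1, 0.7, -1.5]
grip_width: 0.025
grip_force: 19.7
```

Emit:
drive_tool(deltas=[[[0, 0, 0.7, 0, 0, 0], [0, 0, 0, 0, 0, 0], [0, 0, 0, 0, 0, 0]]])

```text
time: 14.88
position: [0.6111, -0.006, 0.1403]
tool_rot: [0.627, 0.779, 0.0, -0.0]
ft_force: [-0.5, 1.4, -2.4]
grip_width: 0.0255
grip_force: 19.7
```

```bash
python3 -c "
from h import *
st()"
```

```text
t14.88 ex 595.7 ey -136.4 z 140.3 yaw 1.7858 F [-0.25  1.45 -2.44] 0.02545663243530966 19.66741907337564
```

Emit:
drive_tool(deltas=[[[0, 0, 0.6, 0, 0, 0], [0, 0, 0, 0, 0, 0], [0, 0, 0, 0, 0, 0]]])

```text
time: 15.13
position: [0.6112, -0.006, 0.14]
tool_rot: [0.627, 0.779, 0.0, 0.0]
ft_force: [-1.2, 0.3, 0.5]
grip_width: 0.0251
grip_force: 19.8
```

Emit:
drive_tool(deltas=[[[0, 0, 0.6, 0, 0, 0], [0, 0, 0, 0, 0, 0], [0, 0, 0, 0, 0, 0]]])

```text
time: 15.38
position: [0.6113, -0.006, 0.1399]
tool_rot: [0.627, 0.779, 0.0, 0.0]
ft_force: [-1.8, 1.4, 5.2]
grip_width: 0.0251
grip_force: 20.2
```

```bash
python3 -c "
from h import *
st()"
```

```text
t15.38 ex 595.9 ey -136.4 z 139.9 yaw 1.7858 F [-1.43  1.73  5.23] 0.02514738985038137 20.184631535921653
```

Seated on the arms (5 N up, at the expected height). I'll ease off and release.

Emit:
drive_tool(deltas=[[[0, 0, -0.6, 0, 0, 0], [0, 0, 0, 0, 0, 0], [0, 0, 0, 0, 0, 0]]])

```text
time: 15.63
position: [0.6112, -0.006, 0.14]
tool_rot: [0.627, 0.779, 0.0, 0.0]
ft_force: [-0.6, 0.2, 3.6]
grip_width: 0.0251
grip_force: 20.1
```

Emit:
drive_tool(deltas=[[[0, 0, 0, 0, 0, 0], [0, 0, 0, 0, 0, 0], [0, 0, 0, 0, 0, 0], [0, 0, 0, 0, 0, 0], [0, 0, 0, 0, 0, 0], [0, 0, 0, 0, 0, 0], [0, 0, 0, 0, 0, 0]]], gripper=52)

```text
time: 16.22
position: [0.6111, -0.006, 0.1396]
tool_rot: [0.627, 0.779, -0.0, -0.0]
ft_force: [0.0, 0.8, 0.1]
grip_width: 0.0451
grip_force: 0.0
```

```bash
python3 -c "
from h import *
st()"
```

```text
t16.22 ex 595.7 ey -136.4 z 139.6 yaw 1.7858 F [0.18 0.81 0.15] 0.04506796873791803 0.0
```

Rise slowly, then look.

Emit:
drive_tool(deltas=[[[0, 0, -4, 0, 0, 0], [0, 0, -8, 0, 0, 0], [0, 0, -12, 0, 0, 0], [0, 0, -15, 0, 0, 0], [0, 0, -20, 0, 0, 0], [0, 0, -25, 0, 0, 0], [0, 0, -20, 0, 0, 0], [0, 0, 0, 0, 0, 0]]])

```text
time: 16.88
position: [0.6142, -0.0064, 0.25]
tool_rot: [0.627, 0.779, 0.003, 0.005]
ft_force: [0.7, -0.8, -0.1]
grip_width: 0.0453
grip_force: 0.0
```

Emit:
drive_tool(deltas=[[[0, 0, 0, 0, 0, 0], [0, 0, 0, 0, 0, 0]]])

```text
time: 17.05
position: [0.6106, -0.0059, 0.2439]
tool_rot: [0.627, 0.779, -0.0, -0.0]
ft_force: [-0.4, -0.2, -1.2]
grip_width: 0.0452
grip_force: 0.0
```

Run:
```python
from h import *
st()
im,M=wcam("w4")
b=eyes.camera("scene")["img"][:,:,::-1]
B=cv2.resize(b[140:230,250:370],(398,298),interpolation=cv2.INTER_CUBIC)
A=cv2.resize(im[120:270,220:420],(398,298),interpolation=cv2.INTER_CUBIC)
cv2.imwrite("pics/fin.png",np.hstack([A,B]))
```

```text
t17.05 ex 595.3 ey -136.2 z 243.9 yaw 1.7858 F [-0.4 -0.1 -1.2] 0.04519100580398769 0.0
```

View pics/fin.png

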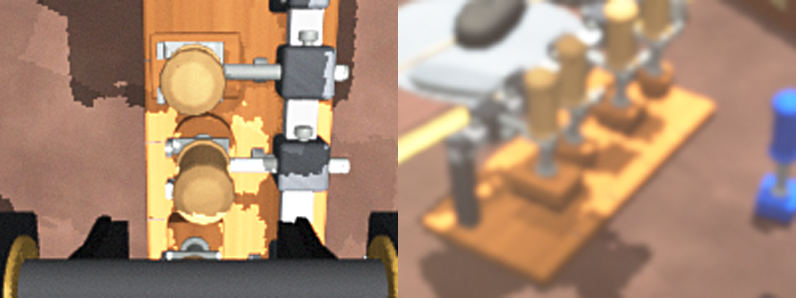

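The left crop shows the round stamp, cap at (205,190), hanging on the formerly empty hook with the tips in front of its collar. The right crop shows all four stamps hanging upright in the row.

```bash
python3 -c "
from h import *
print(ticket.hand_in())"
```

```text
the job is handed in; nothing more can be done
None
```

The round-footed stamp hangs on the formerly empty hook with its collar behind the upturned tips; the other three still hang upright, I never went near the wide stamp, and the job is handed in, with no verdict shown.

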